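# Start the crank spindle of a capping fixture in its threaded boss

## Robot

A 6-joint arm with a two-finger parallel gripper is mounted at the origin on the work surface. World frame = base frame: x ahead of the robot, y to its left, z up, the work surface at z = 0. Lengths are in m, angles in rad, forces in N, time in s.
With the tool pointing down it reaches from about 0.35 to 0.975 m from the base axis. Payload 4.9 kg.
Tool frame: the origin (TCP) lies on the centre line of the jaws, within the pads' length; the fingertips stand manip.tip_reach ahead of it and the grasp point (between the pads) is the TCP (manip.tip_reach is the distance from the TCP to the fingertips, in m); z points along the fingers, y is the line along which they close (so a half turn about z gives the same grasp; the last joint's range is limited). The gripper opens to 85 mm and grips with 20 to 120 N. Pads are 22 mm wide; open, the fingers measure 114 mm over their backs; the gripper's body (76 mm by 85 mm) begins 54 mm behind the grasp point. The pads swing forward as they close: fully open they stand 13 mm farther back than shut.
Start: joints at [-1.295, 0.053, 1.613, -0, 1.476, -0.119], TCP at [0.24, -0.577, 0.223] pointing down, gripper open.
Joint ranges: [-3.01, 3.01], [-1.01, 2.22], [0.06, 2.58], [-1.02, 4.17], [0.09, 2.62], [-3.14, 3.14]. Speed limits (rad/s): [2.57, 2.57, 3.14, 3.14, 3.14, 3.14].

## Interface

Orientations are given as a unit quaternion [w, x, y, z].
In Python, from plant import manip gives the robot as it stands. The module is installed in compiled form; this text tells all that it offers.
- The arm moves only by the tool move_arm, never from a script. Its argument "rows" is a list of rows, each a list of 7 numbers: the shift along the tool's x, y, z in cm, then the turn, a rotation vector about the tool's x, y, z in degrees, then the opening, from -1 (shut) to 1 (fully open). In form: [[tx, ty, tz, ax, ay, az, jaw], ...]. A call has 1 to 20 rows; each row shifts and turns the commanded pose from where the row before left it, along the tool's axes as they then stand; what a row does not reach is not made up. A row lasts 1/12 s, in which the tool goes at most 41.7 mm and 7.16 degrees, less where a joint would pass 70% of its speed; a pose out of reach is approached as far as the arm can. A call is refused whole if a number of a shift passes 4.17 or a number of a turn 7.16, either way. A call with a gripper value outside its range is refused whole. The fingers move at their own pace and stop on an object; the grip force is fixed at half the most. Time passes only in rows, so rows that do not move let the fingers close. It gives the time, the measured TCP pose, the force, the opening and the grip force at its end, in the units of the state.
- manip.state(): the state, without advancing time (a new reading comes with each control period).
- manip.grab_frame(name): name is "side" or "top" or "wrist"; returns a dict with "img" (400x640x3 uint8, blue, green, red), "mtx" (3x3 intrinsics, pixels), "k1" (the pictures are not rectified: a ray, as slopes to the right and down, at radius r is drawn at 1 + k1 r^2 times it, then the intrinsics apply), "R" (3x3) and "t" (3): a world point X has camera coordinates R X + t. Camera axes: x right, y down, z forward; pixel columns grow to the right and rows downward; lengths in m; the calibration is good to about 2 mm. A picture is of the moment at which its call begins. There is no depth.
- manip.job_done(): hands the job in; it is judged then, once.
The state is a dict: "time": time; "joint_pos": joint angles; "joint_vel": joint speeds; "joint_efforts": joint torques, N m; "tool_pos": TCP position; "tool_rot": TCP orientation; "contact_force": force on the tool from outside, world axes, zero at the start; "ft_torque": the same for the moment, N m; "gripper_width": opening from 0.0 (shut) to 1.0 (fully open); "grasp_force": force on a finger pad.
Only numpy, scipy, OpenCV 4.12 (cv2) and the standard library are available. Lean on these libraries where they do the work, as an engineer would, in place of code of your own. Each camera call takes 0.05 s, during which the arm holds its last target. There are 200 camera calls.

## Task

The crank spindle of the capping fixture only rests in the mouth of its brass boss with its thread not engaged, and turned straight forward it would bind. Take hold of the red crank handle and, pressing it down lightly, turn the crank backward (anticlockwise seen from above) until you feel the spindle drop into the thread start, then turn it forward (clockwise) one full turn so that it is started. Finish while still holding the handle there at rest, and do not disturb the other things on the bench.

Things in the scene. Friction and masses are not known exactly. Their poses are not given: they have to be found in the camera images.
- handle: Red upright cylinder on the end of the black crank arm, 26 mm diameter, 45 mm tall, 55 mm from the spindle axis; origin at the centre of its underside, z up. It spins freely on its own axis, so the gripper can keep one orientation all round. It is sprung along its pin: 12 mm down or up against 0.4 N per mm, so 5 mm down presses the spindle with 2 N
- handle_top (a point): centre of the handle's top face, 45 mm above its underside, about 230 mm above the table at the start. The arm's top is 14 mm below the handle's underside; nothing within 100 mm of the handle stands higher than its underside, and nothing hinders the gripper round the circle
- boss_mouth (a point): centre of the top face of the brass boss (48 mm diameter), 125 mm above the table, on the spindle axis; the crank turns about the vertical through this point. The thread is right-handed, 8 mm lead (8 mm down per forward turn)
- fixture: gold capping fixture, fixed to the table: base plate 190 x 290 x 14 mm, bridge bar 250 mm long along its y on two posts, top at 105 mm, boss in the middle; origin on the table under the spindle axis, z up
- turn (a joint): crank angle, rad: grows forward (clockwise from above), falls backward; at 0 the arm points along the fixture's +x. Starts between -0.7 and 0.7 and turns endlessly with 0.05 N m (1 N at the handle). The thread start is hidden: 0.6 to 3.3 rad backward of the start angle, the drop complete within 0.3 rad more; 1.2 rad past the drop it binds
- spindle (a joint): depth of the spindle (0.6 kg) below the thread's crest, m, grows downward. Starts at 0.0005 to 0.0045; backward it rises nearly to 0, then drops under its weight to about 0.0077 (a hand keeping its height feels 3 N less resistance); then 2 mm upward play, 0.016 after one forward turn, bottom stop 0.0215. Forward without the drop it binds near 0.005
- jar: white plastic jar, 52 mm diameter, 50 mm tall, standing under the boss on the fixture's plate; leave it; origin under its centre
- spare_jar: amber jar with black lid, 60 mm diameter, 70 mm tall, loose on the table; leave it; origin under its centre
- spray: clear bottle with blue cap, 56 mm diameter, 160 mm tall, loose on the table; leave it; origin under its centre
- spanner: steel spanner lying loose on the table; leave it
- driver: screwdriver with yellow handle lying loose on the table; leave it
- cap_a: white jar cap, 52 mm diameter, 18 mm tall, loose on the table; leave it; origin under its centre
- cap_b: black jar cap, same size, loose on the table; leave it; origin under its centre

How it is judged:
By the outcome, as a careful person would: the job done as asked, in the order asked, and still so for the second after the job is handed in, while the arm keeps its last pose, push and grip.
It also fails if it takes over 72 s, if anything falls off the work surface, if the arm or the gripper's body presses on something with over 40 N, if the wrist force passes 120 N, or if a joint passes its speed limit or range.

## Working session

There is one attempt and no reset: what is moved stays moved. The work goes in short steps, Python scripts to look and compute and a tool call to move; the robot and the scene stay as the last step left them, time stands still between calls to the robot, and variables do not carry over. Pictures are saved under pics/ and viewed, at most 10 in all, crops included, and the job is handed in when it is done.

Besides the shell and the picture viewer there is one more tool, called after ">>>" as name([rows], argument=value, ...), one row to a line, values as JSON. move_arm: Moves the arm, as the interface text tells. Its arguments: {"type":"object","properties":{"rows":{"type":"array","items":{"type":"array","items":{"type":"number"}}}},"required":["rows"]}

```bash
mkdir -p pics
cat > h.py <<'E'
import numpy as np, cv2
from plant import manip
def ray(f,u,v):
    m=f["mtx"]; R=np.array(f["R"]); t=np.array(f["t"])
    d=np.array([(u-m[0][2])/m[0][0],(v-m[1][2])/m[1][1]]); s=d.copy()
    for _ in range(20): s=d/(1+f["k1"]*(s@s))
    w=R.T@np.array([s[0],s[1],1]); return -R.T@t, w/np.linalg.norm(w)
def plane(f,u,v,z):
    o,d=ray(f,u,v); return o+d*(z-o[2])/d[2]
def cross(a,b):
    (o,d),(p,e)=a,b
    s=np.linalg.lstsq(np.c_[d,-e],p-o,rcond=None)[0]
    A,B=o+d*s[0],p+e*s[1]; return (A+B)/2,np.linalg.norm(A-B)
def red(img):
    h=cv2.cvtColor(img,cv2.COLOR_BGR2HSV)
    m=(((h[...,0]<8)|(h[...,0]>172))&(h[...,1]>130)&(h[...,2]>60)).astype(np.uint8)
    n,l,s,c=cv2.connectedComponentsWithStats(m)
    return l,s,c
E
python3 - <<'E'
from h import *
print(manip.state(), manip.tip_reach)
fs={n:manip.grab_frame(n) for n in("top","side","wrist")}
for n,f in fs.items():
    l,s,c=red(f["img"])
    print(n,[(s[i].tolist(),c[i].round(1).tolist()) for i in range(1,len(s)) if s[i,4]>30], (-np.array(f["R"]).T@f["t"]).round(3), f["mtx"][0][0],f["k1"])
    cv2.imwrite(f"pics/{n}0.png",f["img"])
E
```

```text
{'time': 0.0, 'joint_pos': array([-1.29500492e+00,  5.33662183e-02,  1.61430268e+00,  1.12859121e-05,
        1.47601200e+00, -1.19064085e-01]), 'joint_vel': array([ 1.08221365e-03,  7.36636536e-05, -5.15005497e-04, -3.78317250e-05,
        7.78553842e-04,  1.34155424e-03]), 'joint_efforts': array([-1.48457115e-03, -3.93687129e+01, -3.70176387e+01, -1.83637499e-04,
        7.03095211e-03,  5.04391302e-07]), 'tool_pos': array([ 0.24021045, -0.57629358,  0.22125206]), 'tool_rot': array([-1.04136059e-03,  9.80573934e-01,  1.96147061e-01, -7.61379254e-05]), 'contact_force': array([ 0.12571495,  0.16688627, -0.00999013]), 'ft_torque': array([-0.00673533, -0.03692182,  0.01491158]), 'grasp_force': 0.0, 'gripper_width': 1.0013537411609439} 0.019
top [([161, 112, 8, 6, 33], [164.2, 114.9]), ([343, 156, 9, 9, 57], [347.1, 159.9]), ([552, 278, 62, 65, 814], [573.9, 304.7]), ([606, 288, 20, 39, 310], [615.5, 306.3]), ([595, 292, 15, 36, 72], [602.4, 308.4]), ([513, 319, 43, 30, 580], [536.8, 332.9]), ([571, 329, 61, 23, 415], [600.8, 339.7]), ([500, 340, 11, 10, 36], [504.2, 344.8]), ([501, 341
[... 161 characters left out ...]
([317, 370, 15, 30, 271], [324.8, 384.7]), ([370, 381, 38, 19, 301], [393.5, 393.4]), ([341, 389, 28, 11, 136], [356.0, 396.1])] [0.293 0.008 1.394] 419.7233524756964 0.01097762732152724
side [([444, 11, 54, 18, 424], [471.7, 17.4]), ([498, 16, 76, 22, 834], [536.8, 24.7]), ([284, 156, 8, 6, 33], [287.5, 158.7]), ([413, 211, 41, 13, 155], [434.0, 216.9]), ([463, 213, 32, 14, 142], [478.8, 219.1]), ([486, 287, 41, 36, 428], [512.6, 307.4]), ([457, 302, 22, 14, 105], [467.8, 307.7]), ([488, 314, 8, 9, 33], [491.4, 317.7]), ([104, 328, 10, 10, 58], [107.7, 331.8])] [0.132 0.929 0.97 ] 457.97278166688506 -0.015286055635334096
wrist [] [ 0.301 -0.552  0.373] 326.1302641828036 -0.05674091427499669
```

View pics/top0.png

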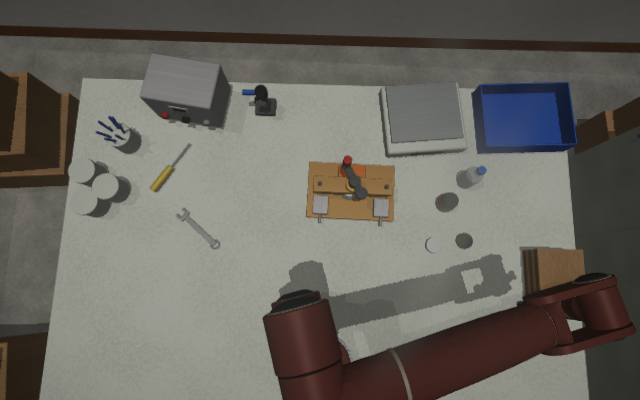

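View pics/side0.png

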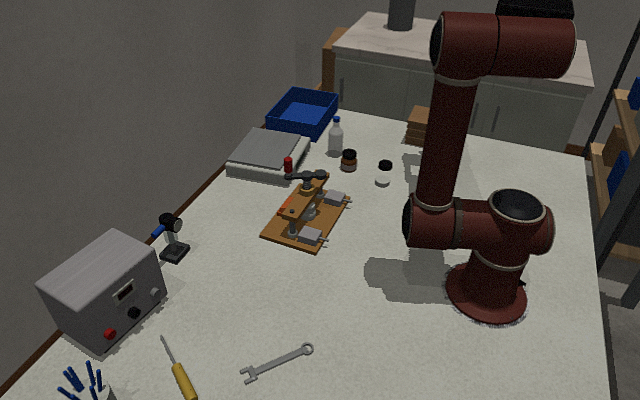

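The top view shows the fixture at about (351,190) with the red handle at (347,160). The side view has the handle at about (288,163). I'll zoom in on both and triangulate.

Run:
```python
from h import *
T=cv2.imread("pics/top0.png");S=cv2.imread("pics/side0.png")
a=cv2.resize(T[145:235,295:405],None,fx=5,fy=5,interpolation=cv2.INTER_CUBIC)[:450,:]
b=cv2.resize(S[145:255,255:360],None,fx=4,fy=4,interpolation=cv2.INTER_CUBIC)
cv2.imwrite("pics/za.png",a);cv2.imwrite("pics/zb.png",b)
ft,fs=manip.grab_frame("top"),manip.grab_frame("side")
def blob(f,x,y):
    l,s,c=red(f["img"]); i=min(range(1,len(s)),key=lambda i:np.hypot(*(c[i]-[x,y])) if s[i,4]>20 else 1e9); return s[i],c[i]
A=blob(ft,347,160);B=blob(fs,288,160);print(A,B)
print(cross(ray(ft,*A[1]),ray(fs,*B[1])))
print(plane(ft,*A[1],.215))
h=cv2.cvtColor(ft["img"],cv2.COLOR_BGR2HSV)
print(h[210,350],h[167,330])
```

```text
(array([343, 156,   9,   9,  57], dtype=int32), array([347.07017544, 159.87719298])) (array([284, 157,   8,   5,  32], dtype=int32), array([287.5 , 158.75]))
(array([ 0.6156618 , -0.07246709,  0.23106255]), np.float64(0.0009155165718252369))
[ 0.61965953 -0.07369966  0.215     ]
[ 17 128 145] [ 17 132 137]
```

View pics/za.png

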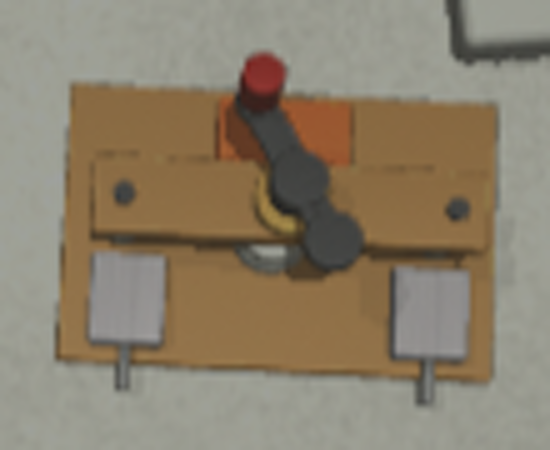

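View pics/zb.png

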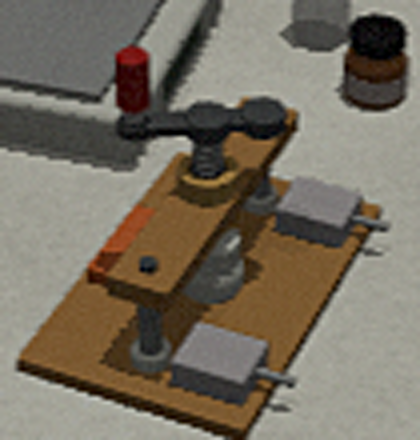

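The top crop shows the handle's top face at about (347.8,158.6), the hub at (354.8,181), and the bridge screws at (319.8,183.4) and (386.4,186.8). The side crop confirms that the handle is upright at the end of the arm.

Run:
```python
from h import *
f=manip.grab_frame("top");s=manip.grab_frame("side")
P=lambda u,v,z:plane(f,295+u/5-.4,145+v/5-.4,z)
print("top",P(264,68,.230)); 
H=cross(ray(f,295+299/5-.4,145+180/5-.4),ray(s,255+210/4-.4,145+117/4-.4));print("hub",H)
print("hub",P(299,180,.178))
a,b=P(124,192,.108),P(457,209,.108);print("screws",a,b,(a+b)/2)
q=[P(*c,.014) for c in((72,85),(497,103),(490,381),(57,359))];print("plate",np.mean(q,0),q)
m=manip.grab_frame("wrist");R=np.array(m["R"]);print(R.round(3))
```

```text
top [ 0.62049687 -0.07355263  0.23      ]
hub (array([ 0.56690512, -0.09934683,  0.1735673 ]), np.float64(0.0019616210613249614))
hub [ 0.56687846 -0.09872704  0.178     ]
screws [0.57228684 0.00484826 0.108     ] [ 0.56644789 -0.20418297  0.108     ] [ 0.56936736 -0.09966736  0.108     ]
plate [ 0.56894276 -0.1000632   0.014     ] [array([0.666116  , 0.04155385, 0.014     ]), array([ 0.66069368, -0.24736008,  0.014     ]), array([ 0.47045818, -0.24089356,  0.014     ]), array([0.47850317, 0.046447  , 0.014     ])]
[[ 0.385 -0.923 -0.001]
 [-0.891 -0.372  0.261]
 [-0.241 -0.099 -0.965]]
```

>>> move_arm([
  [0, 0, -2.7, 0, 0, 5.65, 1],
  [0, 0, -2.7, 0, 0, 5.65, 1],
  [0, 0, -2.7, 0, 0, 5.65, 1],
  [0, 0, -2.7, 0, 0, 5.65, 1],
])

```text
time: 0.73
tool_pos: [0.2404, -0.5767, 0.3316]
tool_rot: [-0.0, 1.0, -0.002, -0.0]
contact_force: [1.0, -1.1, 0.3]
gripper_width: 1.0
grasp_force: 0.0
```

>>> move_arm([
  [2.0, -2.65, 0, 0, 0, 0, 1],
  [2.0, -2.65, 0, 0, 0, 0, 1],
  [2.0, -2.65, 0, 0, 0, 0, 1],
  [2.0, -2.65, 0, 0, 0, 0, 1],
  [2.0, -2.65, 0, 0, 0, 0, 1],
  [2.0, -2.65, 0, 0, 0, 0, 1],
  [2.0, -2.65, 0, 0, 0, 0, 1],
  [2.0, -2.65, 0, 0, 0, 0, 1],
  [2.0, -2.65, 0, 0, 0, 0, 1],
  [2.0, -2.65, 0, 0, 0, 0, 1],
  [2.0, -2.65, 0, 0, 0, 0, 1],
  [2.0, -2.65, 0, 0, 0, 0, 1],
  [2.0, -2.65, 0, 0, 0, 0, 1],
  [2.0, -2.65, 0, 0, 0, 0, 1],
  [2.0, -2.65, 0, 0, 0, 0, 1],
  [2.0, -2.65, 0, 0, 0, 0, 1],
  [2.0, -2.65, 0, 0, 0, 0, 1],
  [2.0, -2.65, 0, 0, 0, 0, 1],
  [0, 0, 0, 0, 0, 0, 1],
  [0, 0, 0, 0, 0, 0, 1],
])

```text
time: 2.4
tool_pos: [0.6007, -0.0984, 0.3301]
tool_rot: [0.0, 1.0, 0.002, -0.0]
contact_force: [0.4, -0.4, -0.1]
gripper_width: 0.999
grasp_force: 0.0
```

Run:
```python
from h import *
st=manip.state();print(st["time"],st["tool_pos"],st["tool_rot"],st["joint_pos"])
f=manip.grab_frame("wrist");cv2.imwrite("pics/w1.png",f["img"])
import pickle;pickle.dump({k:f[k] for k in f},open("w1.pkl","wb"))
l,s,c=red(f["img"]);print([(s[i].tolist(),c[i].round(1).tolist()) for i in range(1,len(s)) if s[i,4]>100])
```

```text
2.4 [ 0.60072699 -0.09842564  0.33010612] [ 3.74591753e-05  9.99998722e-01  1.54552647e-03 -4.08256803e-04] [-2.84452674e-01 -2.63391911e-02  1.51582324e+00 -3.03246919e-04
  1.65287081e+00  1.28322785e+00]
[([277, 159, 32, 31, 737], [292.1, 174.7])]
```

View pics/w1.png

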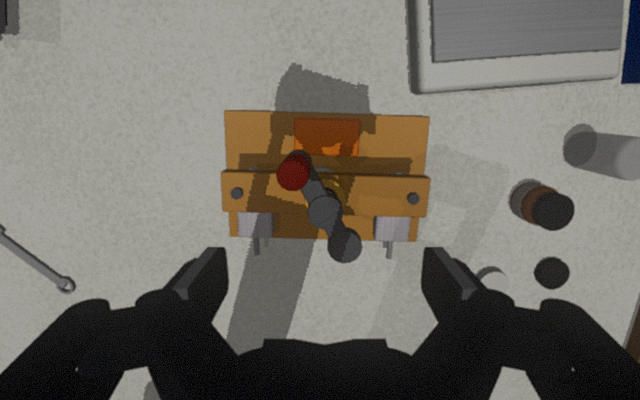

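The wrist view shows the handle's top face at about (294,172), the hub at (323,211), and the screws at (237,193) and (413,199).

Run:
```python
from h import *
import pickle
f=pickle.load(open("w1.pkl","rb"));t=manip.grab_frame("top");s=manip.grab_frame("side")
g=cv2.cvtColor(f["img"][140:225,260:360],cv2.COLOR_BGR2GRAY)
c=cv2.HoughCircles(cv2.resize(g,None,fx=4,fy=4,interpolation=cv2.INTER_CUBIC),cv2.HOUGH_GRADIENT,1,60,param1=80,param2=20,minRadius=40,maxRadius=90)
print([(260+x/4-.4,140+y/4-.4,r/4) for x,y,r in c[0]])
print("top",plane(f,293.5,172,.23)," x-view",cross(ray(f,293.5,172),ray(t,347.4,158.2)))
print("hub",plane(f,323,211,.175),"x",cross(ray(f,323,211),ray(t,354.4,180.6)))
a,b=plane(f,237,193,.108),plane(f,413,199,.108);print(a,b,(a+b)/2)
```

```text
Traceback (most recent call last):
TypeError: 'NoneType' object is not subscriptable
```

Run:
```python
from h import *
import pickle
f=pickle.load(open("w1.pkl","rb"));t=manip.grab_frame("top")
h=cv2.cvtColor(f["img"],cv2.COLOR_BGR2HSV);l,s,c=red(f["img"])
m=((l==np.argmax(np.r_[0,s[1:,4]]))).astype(np.uint8)
print("red V by row",[int(h[y,285:300,2].mean()) for y in range(156,194,3)])
print("top",plane(f,293.5,172,.23)," x-view",cross(ray(f,293.5,172),ray(t,347.4,158.2)))
print("hub",plane(f,323,211,.175),"x",cross(ray(f,323,211),ray(t,354.4,180.6)))
a,b=plane(f,237,193,.108),plane(f,413,199,.108);print(a,b,(a+b)/2)
```

```text
red V by row [59, 58, 82, 89, 87, 86, 85, 85, 84, 84, 82, 83, 144]
top [ 0.61881815 -0.0742219   0.23      ]  x-view (array([ 0.61952715, -0.07392175,  0.23272025]), np.float64(0.0011913036904944519))
hub [ 0.56950341 -0.09719674  0.175     ] x (array([ 0.56838293, -0.09821419,  0.17205673]), np.float64(0.0020935806271650506))
[0.57033729 0.00538615 0.108     ] [ 0.56370812 -0.20433396  0.108     ] [ 0.5670227  -0.09947391  0.108     ]
```

>>> move_arm([
  [0.9, -1.2, 0, 0, 0, 0, 1],
  [0.9, -1.2, 0, 0, 0, 0, 1],
  [0, 0, 2, 0, 0, 0, 1],
  [0, 0, 2, 0, 0, 0, 1],
  [0, 0, 2, 0, 0, 0, 1],
  [0, 0, 1.5, 0, 0, 0, 1],
  [0, 0, 1.5, 0, 0, 0, 1],
  [0, 0, 1.5, 0, 0, 0, 1],
  [0, 0, 1.5, 0, 0, 0, 1],
  [0, 0, 0, 0, 0, 0, 1],
  [0, 0, 0, 0, 0, 0, 1],
])

```text
time: 3.52
tool_pos: [0.6177, -0.0757, 0.2093]
tool_rot: [-0.0, 1.0, 0.0, -0.001]
contact_force: [-0.2, -0.1, 0.2]
gripper_width: 1.002
grasp_force: 0.0
```

Run:
```python
from h import *
st=manip.state();print(st["tool_pos"],st["contact_force"])
f=manip.grab_frame("wrist");cv2.imwrite("pics/w2.png",f["img"])
l,s,c=red(f["img"]);print([(s[i].tolist(),c[i].round(1).tolist()) for i in range(1,len(s)) if s[i,4]>100])
```

```text
[ 0.61770938 -0.07566707  0.2093025 ] [-0.16660679 -0.12184422  0.18022001]
[([289, 213, 58, 79, 3209], [318.8, 255.4])]
```

View pics/w2.png

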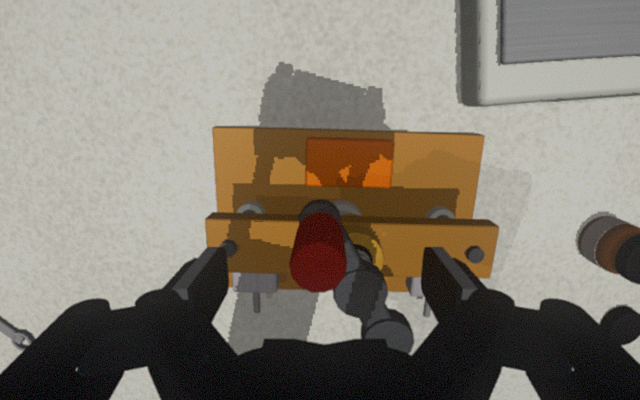

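The handle sits between the open pads. Its top face is at about (317,266), 28 px in radius, and the jaw centre line is near column 325.

Run:
```python
from h import *
f=manip.grab_frame("wrist")
for z in(.229,.232): print(plane(f,317.5,266,z),plane(f,290,266,z),plane(f,345.5,266,z))
print(plane(f,321,212,.188))
```

```text
[ 0.61585224 -0.07296827  0.229     ] [ 0.61581923 -0.06054878  0.229     ] [ 0.61585737 -0.08560308  0.229     ]
[ 0.61737888 -0.07304048  0.232     ] [ 0.61734661 -0.06089973  0.232     ] [ 0.61738389 -0.08539171  0.232     ]
[ 0.62838505 -0.07412494  0.188     ]
```

>>> move_arm([
  [0, -0.22, 0, 0, 0, 0, 1],
  [0, 0, 0, 0, 0, 0, 0.2],
  [0, 0, 0, 0, 0, 0, -0.2],
  [0, 0, 0, 0, 0, 0, -0.6],
  [0, 0, 0, 0, 0, 0, -1],
  [0, 0, 0, 0, 0, 0, -1],
  [0, 0, 0, 0, 0, 0, -1],
  [0, 0, 0, 0, 0, 0, -1],
  [0, 0, 0, 0, 0, 0, -1],
  [0, 0, 0, 0, 0, 0, -1],
  [0, 0, 0, 0, 0, 0, -1],
  [0, 0, 0, 0, 0, 0, -1],
])

```text
time: 4.62
tool_pos: [0.6184, -0.0735, 0.2106]
tool_rot: [-0.0, 1.0, 0.0, 0.0]
contact_force: [1.1, 0.5, -0.3]
gripper_width: 0.272
grasp_force: 58.8
```

>>> move_arm([
  [0, 0, 0.25, 0, 0, 0, -1],
  [0, 0, 0.25, 0, 0, 0, -1],
  [0, 0, 0, 0, 0, 0, -1],
  [0, 0, 0, 0, 0, 0, -1],
  [0, 0, 0, 0, 0, 0, -1],
])

```text
time: 5.03
tool_pos: [0.6184, -0.0736, 0.2059]
tool_rot: [0.0, 1.0, 0.0, 0.0]
contact_force: [1.4, 0.6, 1.7]
gripper_width: 0.271
grasp_force: 58.9
```

Grip is sound and the press is about 2 N. Next I'll work out the backward arc.

```bash
cat > arc.py <<'E'
import sys,numpy as np
from plant import manip
# args: cx cy r step n [start angle]  (world ccw +): prints tx,ty cm per row from measured pose
cx,cy,r,da=map(float,sys.argv[1:5]);n=int(sys.argv[5])
st=manip.state();p=st["tool_pos"];c=np.array([cx,cy])
a0=np.arctan2(*(p[:2]-c)[::-1])
if len(sys.argv)>6:a0=float(sys.argv[6])
q=p[:2].copy();o=[]
for k in range(1,n+1):
    t=c+r*np.array([np.cos(a0+da*k),np.sin(a0+da*k)])
    d=np.round((t-q)*100,2);q=q+d/100;o.append([float(d[0]),float(-d[1])])
print("a0",round(a0,3),"r",np.hypot(*(p[:2]-c)).round(4),"z",p[2].round(4));print(o)
E
python3 arc.py .5692 -.0982 .055 0.1 33
```

```text
a0 0.463 r 0.055 z 0.2059
[[-0.27, -0.48], [-0.32, -0.45], [-0.36, -0.41], [-0.4, -0.38], [-0.43, -0.34], [-0.47, -0.29], [-0.49, -0.24], [-0.52, -0.19], [-0.53, -0.14], [-0.54, -0.09], [-0.55, -0.03], [-0.55, 0.02], [-0.54, 0.08], [-0.54, 0.13], [-0.52, 0.18], [-0.49, 0.24], [-0.47, 0.28], [-0.44, 0.33], [-0.41, 0.37], [-0.37, 0.41], [-0.32, 0.45], [-0.28, 0.47], [-0.23, 0.5], [-0.17, 0.52], [-0.13, 0.54], [-0.07, 0.54], [-0.01, 0.55], [0.04, 0.55], [0.09, 0.54], [0.15, 0.53], [0.2, 0.52], [0.25, 0.49], [0.29, 0.46]]
```

>>> move_arm([
  [-0.27, -0.48, 0, 0, 0, 0, -1],
  [-0.32, -0.45, 0, 0, 0, 0, -1],
  [-0.36, -0.41, 0, 0, 0, 0, -1],
  [-0.4, -0.38, 0, 0, 0, 0, -1],
  [-0.43, -0.34, 0, 0, 0, 0, -1],
  [0, 0, 0, 0, 0, 0, -1],
  [0, 0, 0, 0, 0, 0, -1],
])

```text
time: 5.62
tool_pos: [0.5992, -0.0525, 0.2052]
tool_rot: [-0.0, 1.0, 0.0, -0.001]
contact_force: [-2.4, -0.9, 2.2]
gripper_width: 0.269
grasp_force: 59.0
```

>>> move_arm([
  [-0.47, -0.29, 0, 0, 0, 0, -1],
  [-0.49, -0.24, 0, 0, 0, 0, -1],
  [0, 0, 0, 0, 0, 0, -1],
  [0, 0, 0, 0, 0, 0, -1],
])

```text
time: 5.95
tool_pos: [0.5897, -0.0476, 0.2052]
tool_rot: [-0.0, 1.0, 0.0, -0.001]
contact_force: [-3.0, -2.2, 3.1]
gripper_width: 0.275
grasp_force: 59.1
```

>>> move_arm([
  [-0.52, -0.19, 0, 0, 0, 0, -1],
  [-0.53, -0.14, 0, 0, 0, 0, -1],
  [0, 0, 0, 0, 0, 0, -1],
  [0, 0, 0, 0, 0, 0, -1],
])

```text
time: 6.28
tool_pos: [0.5796, -0.0447, 0.2055]
tool_rot: [0.0, 1.0, 0.0, -0.001]
contact_force: [-1.1, -5.5, 2.7]
gripper_width: 0.271
grasp_force: 59.1
```

>>> move_arm([
  [0, 0.1, 0, 0, 0, 0, -1],
  [0, 0, 0, 0, 0, 0, -1],
  [0, 0, 0, 0, 0, 0, -1],
])

```text
time: 6.53
tool_pos: [0.5799, -0.0449, 0.2052]
tool_rot: [-0.001, 1.0, 0.0, -0.001]
contact_force: [-1.5, -1.9, 1.8]
gripper_width: 0.269
grasp_force: 59.1
```

>>> move_arm([
  [-0.54, -0.07, 0, 0, 0, 0, -1],
  [-0.55, -0.01, 0, 0, 0, 0, -1],
  [0, 0, 0, 0, 0, 0, -1],
  [0, 0, 0, 0, 0, 0, -1],
])

```text
time: 6.87
tool_pos: [0.569, -0.044, 0.2057]
tool_rot: [-0.001, 1.0, 0.0, -0.0]
contact_force: [0.2, -0.3, 3.1]
gripper_width: 0.268
grasp_force: 59.1
```

```bash
python3 arc.py .5696 -.0990 .055 0.1 24
```

```text
a0 1.581 r 0.055 z 0.2057
[[-0.55, 0.03], [-0.54, 0.09], [-0.53, 0.14], [-0.52, 0.19], [-0.49, 0.25], [-0.47, 0.29], [-0.43, 0.34], [-0.4, 0.38], [-0.36, 0.41], [-0.31, 0.45], [-0.27, 0.48], [-0.22, 0.51], [-0.17, 0.52], [-0.11, 0.54], [-0.06, 0.54], [-0.01, 0.55], [0.05, 0.55], [0.1, 0.54], [0.16, 0.53], [0.21, 0.51], [0.26, 0.48], [0.3, 0.46], [0.35, 0.42], [0.39, 0.39]]
```

>>> move_arm([
  [-0.55, 0.03, 0, 0, 0, 0, -1],
  [-0.54, 0.09, 0, 0, 0, 0, -1],
  [0, 0, 0, 0, 0, 0, -1],
  [0, 0, 0, 0, 0, 0, -1],
])

```text
time: 7.2
tool_pos: [0.5574, -0.0455, 0.2052]
tool_rot: [-0.0, 1.0, 0.0, -0.001]
contact_force: [-1.6, 2.9, 3.8]
gripper_width: 0.268
grasp_force: 59.1
```

>>> move_arm([
  [-0.53, 0.14, 0, 0, 0, 0, -1],
  [-0.52, 0.19, 0, 0, 0, 0, -1],
  [0, 0, 0, 0, 0, 0, -1],
  [0, 0, 0, 0, 0, 0, -1],
])

```text
time: 7.53
tool_pos: [0.547, -0.0491, 0.2052]
tool_rot: [-0.0, 1.0, 0.0, -0.001]
contact_force: [-1.0, 3.5, 3.2]
gripper_width: 0.272
grasp_force: 59.2
```

>>> move_arm([
  [-0.49, 0.25, 0, 0, 0, 0, -1],
  [-0.47, 0.29, 0, 0, 0, 0, -1],
  [0, 0, 0, 0, 0, 0, -1],
  [0, 0, 0, 0, 0, 0, -1],
])

```text
time: 7.87
tool_pos: [0.5369, -0.055, 0.2044]
tool_rot: [0.0, 1.0, -0.0, -0.002]
contact_force: [-2.7, 1.2, 0.1]
gripper_width: 0.27
grasp_force: 58.9
```

>>> move_arm([
  [-0.43, 0.34, 0, 0, 0, 0, -1],
  [0, 0, 0, 0, 0, 0, -1],
  [0, 0, 0, 0, 0, 0, -1],
  [0, 0, 0, 0, 0, 0, -1],
])

```text
time: 8.2
tool_pos: [0.5333, -0.058, 0.205]
tool_rot: [0.0, 1.0, 0.0, -0.001]
contact_force: [-4.2, 2.2, 0.2]
gripper_width: 0.272
grasp_force: 59.0
```

```bash
python3 - <<'E'
from plant import manip
s=manip.state();print(s["tool_pos"],s["contact_force"])
E
python3 arc.py .5696 -.0990 .055 -0.1 64
```

```text
[ 0.53329252 -0.05804199  0.20495609] [-4.18596196  2.19420271  0.15528626]
a0 2.296 r 0.0547 z 0.205
[[0.41, -0.36], [0.46, -0.3], [0.49, -0.25], [0.51, -0.21], [0.53, -0.15], [0.54, -0.09], [0.55, -0.04], [0.55, 0.01], [0.55, 0.07], [0.53, 0.12], [0.52, 0.18], [0.5, 0.22], [0.48, 0.28], [0.45, 0.32], [0.41, 0.37], [0.37, 0.4], [0.33, 0.44], [0.29, 0.47], [0.23, 0.49], [0.19, 0.52], [0.14, 0.53], [0.08, 0.55], [0.02, 0.55], [-0.03, 0.55], [-0.08, 0.54], [-0.14, 0.53], [-0.19, 0.52], [-0.24, 0.49], [-0.29, 0.47], [-0.34, 0.44], [-0.37, 0.4], [-0.42, 0.36], [-0.45, 0.32], [-0.47, 0.27], [-0.51, 0.22], [-0.52, 0.17], [-0.54, 0.12], [-0.54, 0.06], [-0.55, 0.01], [-0.55, -0.04], [-0.54, -0.1], [-0.53, -0.16], [-0.51, -0.2], [-0.48, -0.26], [-0.46, -0.3], [-0.43, -0.35], [-0.39, -0.39], [-0.35, -0.42], [-0.3, -0.46], [-0.26, -0.48], [-0.21, -0.51], [-0.15, -0.53], [-0.11, -0.54], [-0.05, -0.55], [0.01, -0.55], [0.06, -0.54], [0.12, -0.54], [0.17, -0.52], [0.22, -0.51], [0.27, -0.48], [0.31, -0.45], [0.36, -0.41], [0.4, -0.38], [0.44, -0.34]]
```

The force stays down, so the spindle has dropped in. Next is forward: one turn, following the lead down with a light press.

>>> move_arm([
  [-0.05, -0.05, 0.15, 0, 0, 0, -1],
  [0.41, -0.36, 0.05, 0, 0, 0, -1],
  [0.46, -0.3, 0.02, 0, 0, 0, -1],
  [0.49, -0.25, 0.01, 0, 0, 0, -1],
  [0.51, -0.21, 0.01, 0, 0, 0, -1],
  [0.53, -0.15, 0.02, 0, 0, 0, -1],
  [0.54, -0.09, 0.01, 0, 0, 0, -1],
  [0.55, -0.04, 0.01, 0, 0, 0, -1],
  [0.55, 0.01, 0.02, 0, 0, 0, -1],
  [0, 0, 0, 0, 0, 0, -1],
  [0, 0, 0, 0, 0, 0, -1],
])

```text
time: 9.12
tool_pos: [0.5753, -0.0441, 0.203]
tool_rot: [0.001, 1.0, 0.0, 0.001]
contact_force: [2.0, -5.1, 0.4]
gripper_width: 0.275
grasp_force: 59.1
```

```bash
python3 arc.py .5696 -.0990 .055 -0.1 56
```

```text
a0 1.467 r 0.0552 z 0.203
[[0.54, 0.1], [0.53, 0.14], [0.52, 0.19], [0.49, 0.24], [0.47, 0.29], [0.44, 0.34], [0.4, 0.37], [0.36, 0.42], [0.32, 0.44], [0.27, 0.48], [0.22, 0.5], [0.17, 0.53], [0.12, 0.53], [0.07, 0.55], [0.01, 0.55], [-0.05, 0.55], [-0.1, 0.54], [-0.15, 0.53], [-0.21, 0.51], [-0.25, 0.48], [-0.31, 0.46], [-0.34, 0.43], [-0.39, 0.39], [-0.43, 0.35], [-0.45, 0.3], [-0.49, 0.26], [-0.51, 0.21], [-0.53, 0.15], [-0.54, 0.11], [-0.54, 0.04], [-0.55, -0.0], [-0.55, -0.06], [-0.54, -0.12], [-0.52, -0.17], [-0.5, -0.22], [-0.48, -0.27], [-0.45, -0.31], [-0.42, -0.36], [-0.38, -0.4], [-0.33, -0.44], [-0.3, -0.46], [-0.24, -0.5], [-0.19, -0.51], [-0.14, -0.53], [-0.09, -0.55], [-0.03, -0.54], [0.02, -0.55], [0.08, -0.55], [0.13, -0.53], [0.18, -0.52], [0.24, -0.5], [0.28, -0.47], [0.33, -0.44], [0.37, -0.4], [0.41, -0.37], [0.45, -0.32]]
```

>>> move_arm([
  [0, 0.1, 0.1, 0, 0, 0, -1],
  [0.54, 0.1, 0.02, 0, 0, 0, -1],
  [0.53, 0.14, 0.01, 0, 0, 0, -1],
  [0.52, 0.19, 0.01, 0, 0, 0, -1],
  [0.49, 0.24, 0.02, 0, 0, 0, -1],
  [0.47, 0.29, 0.01, 0, 0, 0, -1],
  [0.44, 0.34, 0.01, 0, 0, 0, -1],
  [0.4, 0.37, 0.02, 0, 0, 0, -1],
  [0.36, 0.42, 0.01, 0, 0, 0, -1],
  [0.32, 0.44, 0.01, 0, 0, 0, -1],
  [0.27, 0.48, 0.01, 0, 0, 0, -1],
  [0.22, 0.5, 0.02, 0, 0, 0, -1],
  [0, 0, 0, 0, 0, 0, -1],
  [0, 0, 0, 0, 0, 0, -1],
])

```text
time: 10.28
tool_pos: [0.6214, -0.0808, 0.2008]
tool_rot: [0.001, 1.0, -0.0, 0.002]
contact_force: [4.2, 0.5, 0.7]
gripper_width: 0.272
grasp_force: 59.2
```

```bash
python3 arc.py .5696 -.0990 .055 -0.1 44
```

```text
a0 0.337 r 0.0549 z 0.2008
[[0.16, 0.52], [0.11, 0.54], [0.04, 0.55], [-0.0, 0.55], [-0.06, 0.55], [-0.12, 0.54], [-0.17, 0.52], [-0.22, 0.5], [-0.27, 0.48], [-0.32, 0.45], [-0.36, 0.42], [-0.4, 0.37], [-0.43, 0.34], [-0.47, 0.29], [-0.49, 0.25], [-0.52, 0.19], [-0.53, 0.14], [-0.54, 0.08], [-0.55, 0.04], [-0.55, -0.03], [-0.54, -0.07], [-0.54, -0.14], [-0.51, -0.18], [-0.5, -0.24], [-0.47, -0.28], [-0.44, -0.33], [-0.41, -0.37], [-0.36, -0.41], [-0.33, -0.45], [-0.27, -0.47], [-0.23, -0.5], [-0.18, -0.52], [-0.12, -0.54], [-0.08, -0.54], [-0.01, -0.55], [0.04, -0.55], [0.09, -0.54], [0.15, -0.53], [0.2, -0.51], [0.25, -0.49], [0.3, -0.46], [0.34, -0.44], [0.38, -0.39], [0.42, -0.35]]
```

>>> move_arm([
  [0.1, 0, 0.05, 0, 0, 0, -1],
  [0.16, 0.52, 0.02, 0, 0, 0, -1],
  [0.11, 0.54, 0.01, 0, 0, 0, -1],
  [0.04, 0.55, 0.01, 0, 0, 0, -1],
  [0, 0.55, 0.02, 0, 0, 0, -1],
  [-0.06, 0.55, 0.01, 0, 0, 0, -1],
  [-0.12, 0.54, 0.01, 0, 0, 0, -1],
  [-0.17, 0.52, 0.02, 0, 0, 0, -1],
  [-0.22, 0.5, 0.01, 0, 0, 0, -1],
  [-0.27, 0.48, 0.01, 0, 0, 0, -1],
  [-0.32, 0.45, 0.01, 0, 0, 0, -1],
  [-0.36, 0.42, 0.02, 0, 0, 0, -1],
  [0, 0, 0, 0, 0, 0, -1],
  [0, 0, 0, 0, 0, 0, -1],
])

```text
time: 11.45
tool_pos: [0.608, -0.1382, 0.1982]
tool_rot: [0.002, 1.0, -0.0, -0.0]
contact_force: [2.4, -5.3, 0.1]
gripper_width: 0.272
grasp_force: 59.3
```

```bash
python3 arc.py .5696 -.0990 .055 -0.1 34
```

```text
a0 -0.796 r 0.0548 z 0.1982
[[-0.4, 0.38], [-0.45, 0.32], [-0.47, 0.27], [-0.5, 0.23], [-0.52, 0.17], [-0.54, 0.13], [-0.55, 0.07], [-0.55, 0.01], [-0.54, -0.04], [-0.54, -0.1], [-0.53, -0.15], [-0.52, -0.2], [-0.48, -0.25], [-0.47, -0.3], [-0.42, -0.34], [-0.4, -0.39], [-0.35, -0.42], [-0.31, -0.46], [-0.26, -0.48], [-0.21, -0.51], [-0.16, -0.52], [-0.11, -0.54], [-0.05, -0.55], [0.0, -0.55], [0.06, -0.54], [0.11, -0.54], [0.17, -0.53], [0.21, -0.5], [0.27, -0.48], [0.31, -0.46], [0.36, -0.42], [0.39, -0.38], [0.43, -0.34], [0.47, -0.29]]
```

>>> move_arm([
  [0.05, 0.09, 0.12, 0, 0, 0, -1],
  [-0.4, 0.38, 0.01, 0, 0, 0, -1],
  [-0.45, 0.32, 0.01, 0, 0, 0, -1],
  [-0.47, 0.27, 0.02, 0, 0, 0, -1],
  [-0.5, 0.23, 0.01, 0, 0, 0, -1],
  [-0.52, 0.17, 0.01, 0, 0, 0, -1],
  [-0.54, 0.13, 0.02, 0, 0, 0, -1],
  [-0.55, 0.07, 0.01, 0, 0, 0, -1],
  [-0.55, 0.01, 0.01, 0, 0, 0, -1],
  [-0.54, -0.04, 0.02, 0, 0, 0, -1],
  [-0.54, -0.1, 0.01, 0, 0, 0, -1],
  [-0.53, -0.15, 0.01, 0, 0, 0, -1],
  [0, 0, 0, 0, 0, 0, -1],
  [0, 0, 0, 0, 0, 0, -1],
])

```text
time: 12.62
tool_pos: [0.5512, -0.1506, 0.195]
tool_rot: [0.001, 1.0, -0.0, -0.002]
contact_force: [-2.3, -5.1, 1.5]
gripper_width: 0.269
grasp_force: 59.3
```

```bash
python3 arc.py .5696 -.0990 .055 -0.1 24
```

```text
a0 -1.914 r 0.0548 z 0.195
[[-0.51, -0.19], [-0.49, -0.26], [-0.46, -0.31], [-0.42, -0.35], [-0.38, -0.39], [-0.35, -0.43], [-0.3, -0.46], [-0.25, -0.49], [-0.2, -0.51], [-0.15, -0.53], [-0.1, -0.54], [-0.04, -0.55], [0.01, -0.55], [0.06, -0.54], [0.13, -0.54], [0.17, -0.52], [0.23, -0.5], [0.27, -0.48], [0.32, -0.44], [0.36, -0.42], [0.41, -0.37], [0.43, -0.33], [0.47, -0.29], [0.5, -0.24]]
```

>>> move_arm([
  [-0.04, 0.1, 0.02, 0, 0, 0, -1],
  [-0.51, -0.19, 0.01, 0, 0, 0, -1],
  [-0.49, -0.26, 0.01, 0, 0, 0, -1],
  [-0.46, -0.31, 0.02, 0, 0, 0, -1],
  [-0.42, -0.35, 0.01, 0, 0, 0, -1],
  [-0.38, -0.39, 0.01, 0, 0, 0, -1],
  [-0.35, -0.43, 0.02, 0, 0, 0, -1],
  [-0.3, -0.46, 0.01, 0, 0, 0, -1],
  [-0.25, -0.49, 0.01, 0, 0, 0, -1],
  [-0.2, -0.51, 0.02, 0, 0, 0, -1],
  [-0.15, -0.53, 0.01, 0, 0, 0, -1],
  [-0.1, -0.54, 0.01, 0, 0, 0, -1],
  [0, 0, 0, 0, 0, 0, -1],
  [0, 0, 0, 0, 0, 0, -1],
])

```text
time: 13.78
tool_pos: [0.5152, -0.1041, 0.1929]
tool_rot: [-0.002, 1.0, 0.001, -0.002]
contact_force: [-6.0, 2.1, 1.7]
gripper_width: 0.276
grasp_force: 59.4
```

```bash
python3 arc.py .5696 -.0990 .055 -0.1 14
```

```text
a0 -3.049 r 0.0547 z 0.1929
[[-0.06, -0.55], [0.04, -0.55], [0.08, -0.54], [0.14, -0.53], [0.19, -0.51], [0.25, -0.5], [0.29, -0.46], [0.33, -0.44], [0.38, -0.4], [0.42, -0.36], [0.44, -0.32], [0.48, -0.27], [0.51, -0.22], [0.52, -0.17]]
```

>>> move_arm([
  [-0.13, 0, 0.02, 0, 0, 0, -1],
  [-0.03, -0.55, 0.01, 0, 0, 0, -1],
  [0.04, -0.55, 0.01, 0, 0, 0, -1],
  [0.08, -0.54, 0.02, 0, 0, 0, -1],
  [0.14, -0.53, 0.01, 0, 0, 0, -1],
  [0.19, -0.51, 0.01, 0, 0, 0, -1],
  [0.25, -0.5, 0.02, 0, 0, 0, -1],
  [0.29, -0.46, 0.01, 0, 0, 0, -1],
  [0.33, -0.44, 0.01, 0, 0, 0, -1],
  [0.38, -0.4, 0.01, 0, 0, 0, -1],
  [0.42, -0.36, 0.01, 0, 0, 0, -1],
  [0, 0, 0, 0, 0, 0, -1],
  [0, 0, 0, 0, 0, 0, -1],
  [0, 0, 0, 0, 0, 0, -1],
  [0, 0, 0, 0, 0, 0, -1],
])

```text
time: 15.03
tool_pos: [0.5366, -0.0555, 0.1924]
tool_rot: [-0.002, 1.0, 0.001, 0.0]
contact_force: [-2.1, 5.4, 2.5]
gripper_width: 0.273
grasp_force: 59.4
```

Run:
```python
from h import *
s=manip.state();print(s["tool_pos"],s["contact_force"],s["joint_vel"].round(4), np.arctan2(s["tool_pos"][1]+.099,s["tool_pos"][0]-.5696))
f=manip.grab_frame("side");cv2.imwrite("pics/s2.png",cv2.resize(f["img"][130:260,230:390],None,fx=4,fy=4,interpolation=cv2.INTER_CUBIC))
```

```text
[ 0.53656774 -0.05545386  0.19237   ] [-2.10300709  5.44984379  2.4916568 ] [-0.002  -0.0009  0.0013 -0.001   0.0013 -0.0003] 2.2197519235750085
```

View pics/s2.png

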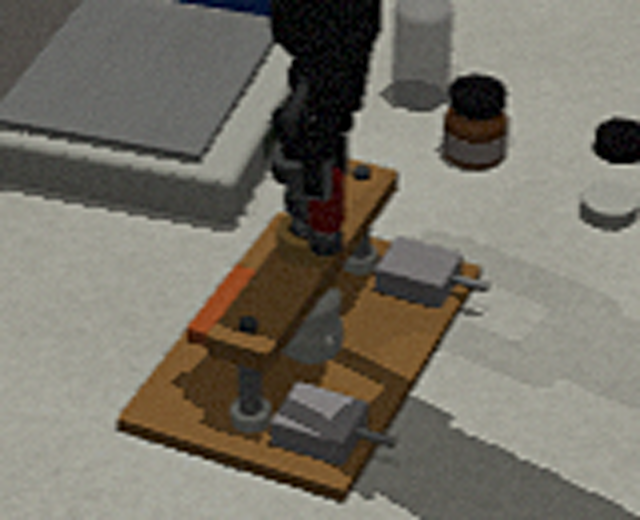

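>>> move_arm([
  [-0.07, -0.1, 0, 0, 0, 0, -1],
  [0.45, -0.31, 0.01, 0, 0, 0, -1],
  [0, 0, 0, 0, 0, 0, -1],
  [0, 0, 0, 0, 0, 0, -1],
  [0, 0, 0, 0, 0, 0, -1],
  [0, 0, 0, 0, 0, 0, -1],
  [0, 0, 0, 0, 0, 0, -1],
  [0, 0, 0, 0, 0, 0, -1],
])

```text
time: 15.75
tool_pos: [0.5402, -0.0529, 0.1924]
tool_rot: [-0.001, 1.0, 0.0, 0.0]
contact_force: [-0.9, 5.1, 1.7]
gripper_width: 0.272
grasp_force: 59.4
```

```bash
python3 -c "
from plant import manip
print(manip.job_done())"
```

```text
the job is handed in; nothing more can be done
None
```

Job handed in, verdict not shown: turning backward, the spindle dropped in after about 1.7 rad (down-force fell about 3 N), then I turned it forward about 1.02 turns, and the gripper is still holding the handle at rest with about 2 N of press and about 5 N of sideways force.

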